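# Wedge the forming stake tight in its holder

## Robot

A 7-joint arm with a two-finger parallel gripper is mounted at the origin on the work surface. World frame = base frame: x ahead of the robot, y to its left, z up, the work surface at z = 0. Lengths are in mm, angles in rad, forces in N, time in s.
With the tool pointing down it reaches from about 400 to 875 mm from the base axis. Payload 4.4 kg.
Tool frame: the origin (TCP) lies midway between the tips of the shut fingers; the grasp point (between the pads) lies 19 mm behind it (ctrl.pinch_z is the distance from the TCP to the grasp point, in mm); z points along the fingers, y is the line along which they close (so a half turn about z gives the same grasp; the last joint's range is limited). The gripper opens to 85 mm and grips with 20 to 120 N. Pads are 22 mm wide; open, the fingers measure 114 mm over their backs; the gripper's body (76 mm by 85 mm) begins 54 mm behind the grasp point. The pads swing forward as they close: fully open they stand 13 mm farther back than shut.
Start: joints at [1.106, 0.628, 0.038, 1.517, -0.027, 0.996, -0.02], TCP at [252.431, -598.996, 231.313] pointing down, gripper open.
Joint ranges: [-3.06, 3.06], [-0.37, 2.12], [-1.25, 1.32], [0.18, 2.47], [-1.1, 4.24], [0.23, 1.98], [-2.94, 2.94]. Speed limits (rad/s): [2.57, 2.57, 3.14, 3.14, 3.14, 3.14, 3.14].

## Interface

Orientations are given as [roll, pitch, yaw] about the fixed x, y, z axes, in that order (R = Rz(yaw) Ry(pitch) Rx(roll)).
In Python, from cell import read_state, cams, order, ctrl gives the robot as it stands.
- The arm moves only by the tool move_arm, never from a script. Its argument "targets" is text: rows parted by semicolons, each of 7 numbers parted by spaces: the gripper's target within -1 to 1 (fully open at 1, half-way at 0, shut at -1), then the shift along the tool's x, y, z in cm, then the turn, a rotation vector about the tool's x, y, z in degrees. A call has 1 to 5 rows; each row shifts and turns the commanded pose from where the row before left it, along the tool's axes as they then stand; what a row does not reach is not made up. A row lasts 1/12 s, in which the tool goes at most 41.7 mm and 7.16 degrees, less where a joint would pass 70% of its speed; a pose out of reach is approached as far as the arm can. A call with a gripper value outside its range is refused whole. The fingers move at their own pace and stop on an object; the grip force is fixed at half the most. Time passes only in rows, so rows that do not move let the fingers close. It gives the time, the measured TCP pose, the force, the opening and the grip force at its end, in the units of the state.
- read_state(): the state, without advancing time (a new reading comes with each control period).
- cams.get_image(name): name is "scene" or "top" or "wrist"; returns a dict with "color" (420x560x3 uint8, red, green, blue), "fovy" (degrees; the focal length in pixels is half the picture's height over the tangent of half this angle, whatever the lens; pixels are square), "cx", "cy" (the principal point, pixels), "rvec" (rotation vector, rad) and "tvec" (3), from world to camera coordinates, as OpenCV has them. Camera axes: x right, y down, z forward; pixel columns grow to the right and rows downward; lengths in mm; the calibration is good to about 2 mm. A picture is of the moment at which its call begins. There is no depth.
- order.finish_job(): hands the job in; it is judged then, once.
The state is a dict: "clock": time; "qpos": joint angles; "qd": joint speeds; "tau": joint torques, N m; "eef_pos": TCP position; "tool_rot": TCP orientation; "force": force on the tool from outside, world axes, zero at the start; "torque": the same for the moment, N m; "width": finger opening in mm; "gripper_force": force on a finger pad.
Only numpy, scipy, OpenCV 4.12 (cv2) and the standard library are available. Lean on these libraries where they do the work, as an engineer would, in place of code of your own. Each camera call takes 0.05 s, during which the arm holds its last target. There are 200 camera calls.

## Task

The forming stake is loose in its blue bench holder. Take the steel gib key with the red head from the wooden rack and lower it, without dropping it, point down into the gap beside the stake. Then drive the key firmly down until the stake is tight against the far wall of its socket, and leave it standing there.

Things in the scene. Friction and masses are not known exactly. Their poses are not given: they have to be found in the camera images.
- key_head (a point): Centre of the red head (24 x by 46 y by 34 z mm) of the loose steel key, 0.3 to 0.5 kg, hanging upright in the rack. Below the head a blade 24 mm wide (y), 65 mm long, tapers evenly on both x faces from 24 to 5.7 mm thick; its tip is 82 mm below this point. z up; same after a half turn about z. Grip the head across y.
- rack: Wooden rack, origin at its underside, top 75 mm up. Three pockets in line along its x at -60, 0, 60 mm hold, in any order, the key, a thin all-brass key and a round steel punch, all hanging by their heads. Its upper part is 42 mm wide (y), so the key's head overhangs it at both y ends. Lifted 70 mm, the key is clear.
- gap_mouth (a point): Middle of the gap's mouth, level with the flat top of the blue holder (150 x by 110 y by 70 mm high, fixed). z up. Between socket wall (-x) and stake (+x): 30 mm across x at the chamfered mouth, 14 to 15.5 mm at 10 mm depth, then narrowing with the key's taper; 40 mm along y. The key goes in with its x along this x, either way round; tight, its head centre is about 25 mm above here.
- stake (a joint): Slide of the dark steel stake along the holder's +x, away from the gap, in m: starts at 0 to 0.0015, tight against its far wall at 0.005; stiff, stays where left. Before driving, the key stops with its head centre 33 to 44 mm above the mouth; driving it takes 10 to 25 N down on the head. The stake's round post (32 mm) stands 45 mm above the holder, 48 mm to +x of the mouth point.
Not all that is in view belongs to the job. Leave any yellow look-alike of the part that bears key_head alone.

How it is judged:
By the outcome, as a careful person would: the job done as asked, in the order asked, and still so for the second after the job is handed in, with the robot touching nothing.
It also fails if it takes over 51 s, if anything falls off the work surface, if the arm or the gripper's body presses on something with over 40 N, if the wrist force passes 120 N, or if a joint passes its speed limit or range.

## Working session

There is one attempt and no reset: what is moved stays moved. The work goes in short steps, Python scripts to look and compute and a tool call to move; the robot and the scene stay as the last step left them, time stands still between calls to the robot, and variables do not carry over. Pictures are saved under pics/ and viewed, at most 10 in all, crops included, and the job is handed in when it is done.

Besides the shell and the picture viewer there is one more tool, called by a JSON object that holds its "op" and its "data", one argument or row to a line. move_arm: Moves the arm, as the interface text tells. Its arguments: {"type":"object","properties":{"targets":{"type":"string"}},"required":["targets"]}

```bash
mkdir -p pics; ls; cat > h.py <<'E'
import numpy as np, cv2
from cell import read_state, cams, order, ctrl
def K(d):
    h=d["color"].shape[0]; f=h/2/np.tan(np.radians(d["fovy"])/2)
    return np.array([[f,0,d["cx"]],[0,f,d["cy"]],[0,0,1]])
def get(name,png=None):
    d=cams.get_image(name)
    if png: cv2.imwrite(f"pics/{png}.png",d["color"][:,:,::-1])
    np.save(f"/tmp/{name}.npy",d,allow_pickle=True)
    return d
def load(name): return np.load(f"/tmp/{name}.npy",allow_pickle=True).item()
def ray(d,uv):
    R=cv2.Rodrigues(np.array(d["rvec"],float))[0]; t=np.array(d["tvec"],float).ravel()
    v=R.T@np.linalg.inv(K(d))@np.array([uv[0],uv[1],1.]); return -R.T@t, v/np.linalg.norm(v)
def atz(d,uv,z):
    c,v=ray(d,uv); return c+v*(z-c[2])/v[2]
def tri(obs):
    A=np.zeros((3,3));b=np.zeros(3)
    for d,uv in obs:
        c,v=ray(d,uv);P=np.eye(3)-np.outer(v,v);A+=P;b+=P@c
    return np.linalg.solve(A,b)
def proj(d,p):
    return cv2.projectPoints(np.array(p,float).reshape(-1,3),np.array(d["rvec"],float),np.array(d["tvec"],float),K(d),None)[0].reshape(-1,2)
E
python3 - <<'E'
from h import *
a=[get(n,n+"0") for n in ("scene","top")]
for d in a: print(ray(d,(280,210)),d["fovy"],d["cx"],d["cy"])
s=read_state(); print({k:np.round(v,3) if not isinstance(v,dict) else v for k,v in s.items()}, ctrl.pinch_z)
E
```

```text
pics
(array([ 894.37802325, -405.14135061,  868.55826144]), array([-0.34435598,  0.43080464, -0.83416204])) 47.051830187168356 278.79432503296806 206.96164350630528
(array([425.19240049,  12.84615243, 894.45452768]), array([ 0.15123655, -0.01548753, -0.98837627])) 55.35771534486017 275.61198763732654 206.18794741397141
{'clock': np.float64(0.1), 'qpos': array([ 1.106,  0.629,  0.038,  1.518, -0.027,  0.996, -0.02 ]), 'qd': array([ 0.001, -0.003,  0.001, -0.004, -0.002,  0.001,  0.   ]), 'tau': array([ 3.0000e-03, -5.6453e+01,  1.2300e+00, -1.9398e+01,  1.1000e-02,
        5.0000e-03, -0.0000e+00]), 'eef_pos': array([ 252.223, -598.465,  230.503]), 'tool_rot': array([-3.14 ,  0.   ,  0.399]), 'force': array([ 0.541, -0.562,  0.63 ]), 'torque': array([ 0.004, -0.003,  0.007]), 'gripper_force': np.float64(0.0), 'width': np.float64(85.673)} 18.700000000000003
```

View pics/scene0.png

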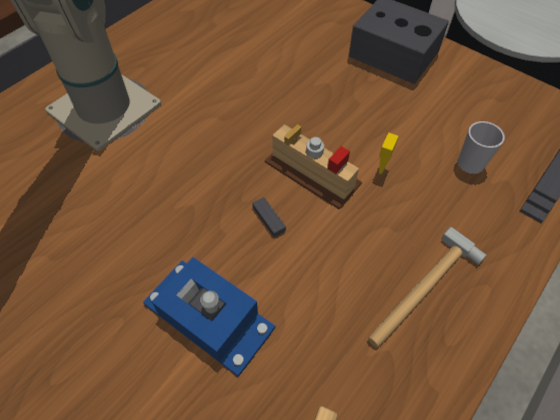

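View pics/top0.png

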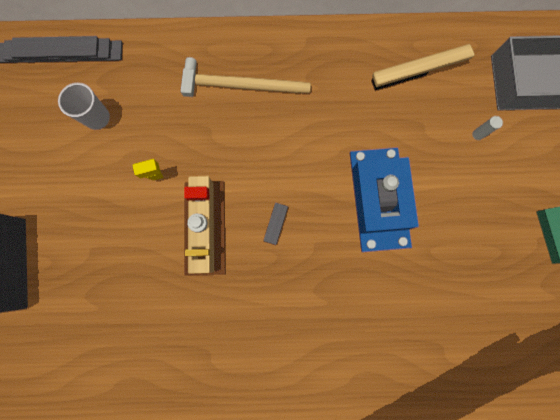

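Candidates for the key are:
- Red head in the rack: scene (340,159), top (196,193). This one matches the description.
- Yellow look-alike standing alone: scene (389,150), top (147,170).
- Brass key: scene (293,134), top (197,253).
- Punch: scene (316,147), top (197,222).

The holder is at scene (208,308), top (386,197). Next I'll take one close crop to check the choice.

```bash
python3 - <<'E'
from h import *
s,t=load("scene"),load("top")
c=[cv2.resize(im["color"][y:y+h,x:x+w,::-1],(400,300),interpolation=cv2.INTER_CUBIC) for im,x,y,w,h in
 ((t,120,155,160,120),(t,320,140,136,102+0),(s,260,115,140,105),(s,140,250,140,105))]
cv2.imwrite("pics/crop.png",np.vstack([np.hstack(c[:2]),np.hstack(c[2:])]))
# red blob
for n,d in(("s",s),("t",t)):
    im=d["color"].astype(int); m=((im[:,:,0]>120)&(im[:,:,1]<45)&(im[:,:,2]<45)).astype(np.uint8)
    k,l,st,ce=cv2.connectedComponentsWithStats(m)
    print(n,[(st[i],ce[i].round(1)) for i in range(1,k) if st[i,4]>20])
print(tri([(s,(340,159)),(t,(196,193))]), "post top",tri([(s,(209,296)),(t,(391,182))]))
E
```

```text
s [(array([329, 147,  20,  17, 178], dtype=int32), array([338.9, 155.1]))]
t [(array([185, 187,  22,  12, 231], dtype=int32), array([195.4, 192.4]))]
[588.54162381 172.21473149  91.71298663] post top [ 597.51521677 -223.71428984  107.7397098 ]
```

View pics/crop.png

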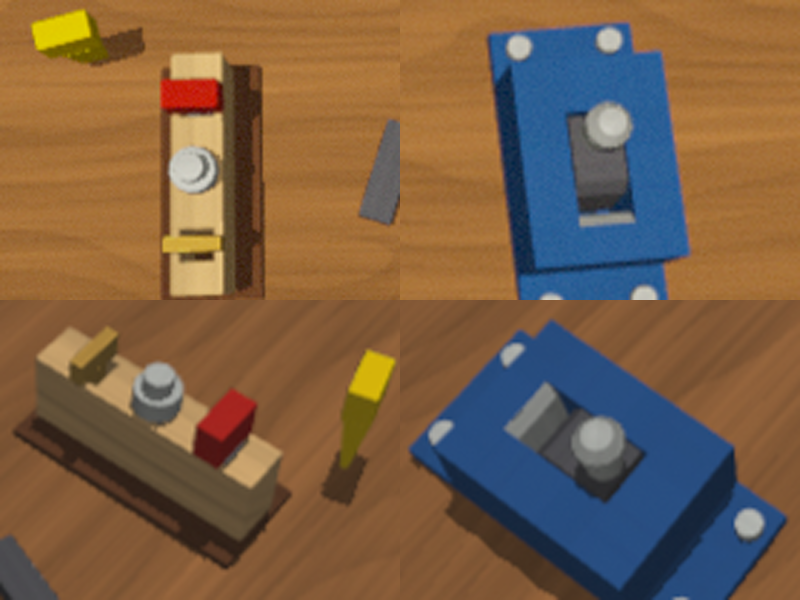

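The crop confirms it: the red head sits in the far (+x) pocket of the rack, with its long axis along y. The gap is on the near side of the stake, with the lit chamfer at about top (390,214). I'll fit the head box and the holder now.

```bash
cat >> h.py <<'E'
from scipy.optimize import minimize
def box(c,yaw,size):
    g=np.array([[i,j,k] for i in(-.5,.5) for j in(-.5,.5) for k in(-.5,.5)])*size
    R=np.array([[np.cos(yaw),-np.sin(yaw),0],[np.sin(yaw),np.cos(yaw),0],[0,0,1]])
    return g@R.T+c
def sil(d,pts,sc=8):
    p=(proj(d,pts)+.5)*sc
    m=np.zeros((420*2,560*2),np.uint8) if 0 else np.zeros((420*4,560*4),np.uint8)
    cv2.fillConvexPoly(m,cv2.convexHull((p/sc*4*16).astype(np.int32)),255,shift=4)
    return cv2.resize(m,(560,420),interpolation=cv2.INTER_AREA)/255.
def fitbox(obs,size,x0,zc):
    f=lambda q: sum(np.abs(sil(d,box(np.array([q[0],q[1],zc if zc else q[3]]),q[2]/100,size))-m).sum() for d,m in obs)
    r=minimize(f,x0,method="Nelder-Mead",options=dict(initial_simplex=np.vstack([x0]+[np.array(x0)+6*e for e in np.eye(len(x0))]),xatol=.05,fatol=.1))
    return r.x,r.fun
E
python3 - <<'E'
from h import *
s,t=load("scene"),load("top")
obs=[]
for d in (s,t):
    im=d["color"].astype(int); r,g,b=im[:,:,0],im[:,:,1],im[:,:,2]
    m=((r>70)&(g<0.3*r)&(b<0.3*r)); obs.append((d,m*1.))
    print(m.sum())
print(fitbox(obs,np.array([24,46,34.]),[588,172,0,92],None))
for o in obs: print(fitbox([o],np.array([24,46,34.]),[588,172,0],92))
# gap: chamfer far edge & post
print(atz(t,(390,214.5),70), atz(t,(391,182),115), atz(s,(209,296),115))
# top face corners of holder from the crops
f=lambda cx,cy:(320+(cx-400)*.34,140+cy*.34)
for c in ((513,65),(662,52),(690,256),(525,270)): print(atz(t,f(*c),70).round(1))
g=lambda cx,cy:(140+cx*.35-140,250+(cy-300)*.35)
g=lambda cx,cy:(140+(cx-400)*.35,250+(cy-300)*.35)
for c in ((552,322),(735,445),(622,590),(447,478)): print(atz(s,g(*c),70).round(1))
E
```

```text
324
297
(array([587.74251817, 170.18974827,  14.05894477,  90.11973115]), np.float64(166.9098039215686))
(array([587.68520122, 170.47322618,  18.57567197]), np.float64(76.01176470588236))
(array([586.14295349, 169.07388354,   0.7246705 ]), np.float64(83.84705882352941))
[ 536.35956489 -228.56486513   70.        ] [ 595.55240658 -221.97576233  115.        ] [ 600.74854149 -225.02606049  115.        ]
[ 650.3 -169.4   70. ]
[ 657.4 -277.8   70. ]
[ 508.8 -285.9   70. ]
[ 501.7 -169.2   70. ]
[ 507.4 -177.8   70. ]
[ 655.1 -166.8   70. ]
[ 663.  -276.4   70. ]
[ 533.9 -294.1   70. ]
```

{"op": "move_arm", "data": {
  "targets": "1 0 0 0 0 0 5.7; 1 0 0 0 0 0 5.7; 1 0 0 0 0 0 5.7; 1 0 0 0 0 0 5.7; 1 2.4 -3.1 0 0 0 0"
}}

```text
clock: 0.52
eef_pos: [269.0, -574.0, 230.9]
tool_rot: [3.136, 0.006, -0.014]
force: [-0.7, -1.0, 0.7]
width: 84.9
gripper_force: 0.0
```

{"op": "move_arm", "data": {
  "targets": "1 2.4 -3.1 0 0 0 0; 1 2.4 -3.1 0 0 0 0; 1 2.4 -3.1 0 0 0 0; 1 2.4 -3.1 0 0 0 0; 1 2.4 -3.1 0 0 0 0"
}}

```text
clock: 0.93
eef_pos: [396.9, -411.1, 231.0]
tool_rot: [-3.141, 0.0, 0.001]
force: [0.6, -0.6, -0.2]
width: 85.1
gripper_force: 0.0
```

{"op": "move_arm", "data": {
  "targets": "1 2.4 -3.1 0 0 0 0; 1 2.4 -3.1 0 0 0 0; 1 2.4 -3.1 0 0 0 0; 1 2.4 -3.1 0 0 0 0; 1 0 0 0 0 0 0"
}}

```text
clock: 1.35
eef_pos: [498.5, -279.0, 230.8]
tool_rot: [-3.135, -0.003, 0.014]
force: [-0.7, 1.1, -0.9]
width: 85.1
gripper_force: 0.0
```

```bash
python3 - <<'E'
from h import *
d=get("wrist"); cv2.imwrite("pics/w1.png",cv2.resize(d["color"][:,:,::-1],(800,600),interpolation=cv2.INTER_CUBIC))
print(ray(d,(280,210)),proj(d,[[550,-225,70],[598,-223,115]]),read_state()["eef_pos"],read_state()["tool_rot"])
E
```

```text
(array([ 575.29379862, -277.69600339,  373.97036495]), array([-0.30875573,  0.01076396, -0.95108046])) [[224.88520697 129.63938452]
 [208.82267036  65.77656274]] [ 495.54781414 -283.17698293  230.77422159] [-3.13846182e+00 -1.02645038e-03  1.03680831e-02]
```

View pics/w1.png

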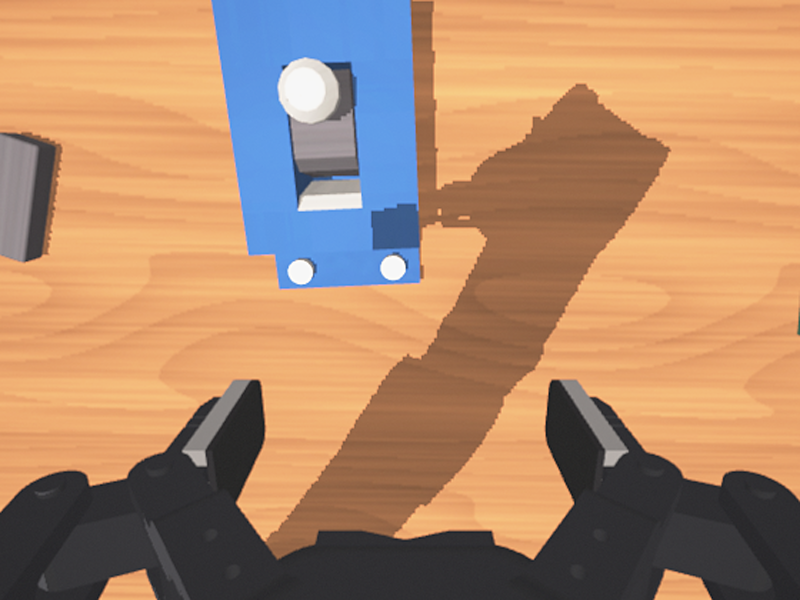

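The wrist view shows the slot clearly. In the 800x600 picture the outer chamfer edge runs (299,211)–(361,207), the slot sides are about (291,150)–(299,211) on the left and (356,130)–(361,207) on the right, and the post top is at (308,90).

```bash
python3 - <<'E'
from h import *
d=load("wrist")
P=lambda u,v,z=70: atz(d,((u+.5)*.7-.5,(v+.5)*.7-.5),z)
a,b=P(299,211),P(361,207)
print("edge",a,b,np.linalg.norm(a-b))
L=[P(213,0),P(248,253)];R=[P(411,0),P(419,200)];B=[P(248,253),P(419,249)]
for n,(p,q) in (("L",L),("R",R),("slotR",(P(353,75),P(361,207))),("slotL",(P(288,120),P(299,211)))):
    e=p-q; print(n,p,q,np.degrees(np.arctan2(e[1],e[0])))
e=a-b; print("edge ang",np.degrees(np.arctan2(e[1],e[0]))-90)
print("near edge",B, "post",P(305,88,115))
E
```

```text
edge [ 534.13443066 -210.38344232   70.        ] [ 537.19781254 -249.14369399   70.        ] 38.881119043784956
L [ 649.82436978 -168.46901306   70.        ] [ 506.83632843 -176.30925506   70.        ] 3.138468076871076
R [ 651.2281167  -278.19838299   70.        ] [ 542.04289878 -285.13387188   70.        ] 3.6345678685455094
slotR [ 612.66058009 -245.45344732   70.        ] [ 537.19781254 -249.14369399   70.        ] 2.7996224849650173
slotL [ 587.65119645 -206.54098474   70.        ] [ 534.13443066 -210.38344232   70.        ] 4.106740265285041
edge ang 4.518927404578335
near edge [array([ 506.83632843, -176.30925506,   70.        ]), array([ 511.15960665, -285.84409109,   70.        ])] post [ 600.88916138 -226.34864389  115.        ]
```

{"op": "move_arm", "data": {
  "targets": "1 0.4 -3.5 0 0 0 0; 1 0.4 -3.5 0 0 0 0; 1 0.4 -3.5 0 0 0 0; 1 0.4 -3.5 0 0 0 0; 1 0.4 -3.5 0 0 0 0"
}}

```text
clock: 1.82
eef_pos: [511.4, -113.4, 231.1]
tool_rot: [3.141, 0.001, -0.001]
force: [0.8, 0.8, 0.0]
width: 85.7
gripper_force: 0.0
```

{"op": "move_arm", "data": {
  "targets": "1 0.4 -3.5 0 0 0 0; 1 0.4 -3.5 0 0 0 0; 1 0.4 -3.5 0 0 0 0; 1 0.4 -3.5 0 0 0 0; 1 0.4 -3.5 0 0 0 0"
}}

```text
clock: 2.23
eef_pos: [531.6, 61.6, 231.2]
tool_rot: [3.141, 0.0, -0.001]
force: [0.8, -0.6, -0.7]
width: 85.2
gripper_force: 0.0
```

{"op": "move_arm", "data": {
  "targets": "1 0.4 -3.5 0 0 0 0; 1 0.4 -3.5 0 0 0 0; 1 0 -3 0 0 0 0; 1 0 0 0 0 0 0; 1 0 0 0 0 0 0"
}}

```text
clock: 2.65
eef_pos: [539.4, 162.4, 230.8]
tool_rot: [3.141, 0.001, 0.004]
force: [-0.3, -2.0, 0.8]
width: 85.5
gripper_force: 0.0
```

```bash
python3 - <<'E'
from h import *
d=get("wrist"); cv2.imwrite("pics/w2.png",cv2.resize(d["color"][:,:,::-1],(800,600),interpolation=cv2.INTER_CUBIC))
print(proj(d,[[587,170,109]])/.7,read_state()["eef_pos"],read_state()["tool_rot"])
E
```

```text
[[392.85362798 198.95902724]] [539.61954491 160.25016016 230.90275189] [3.14021532e+00 7.63292330e-04 8.92535871e-04]
```

View pics/w2.png

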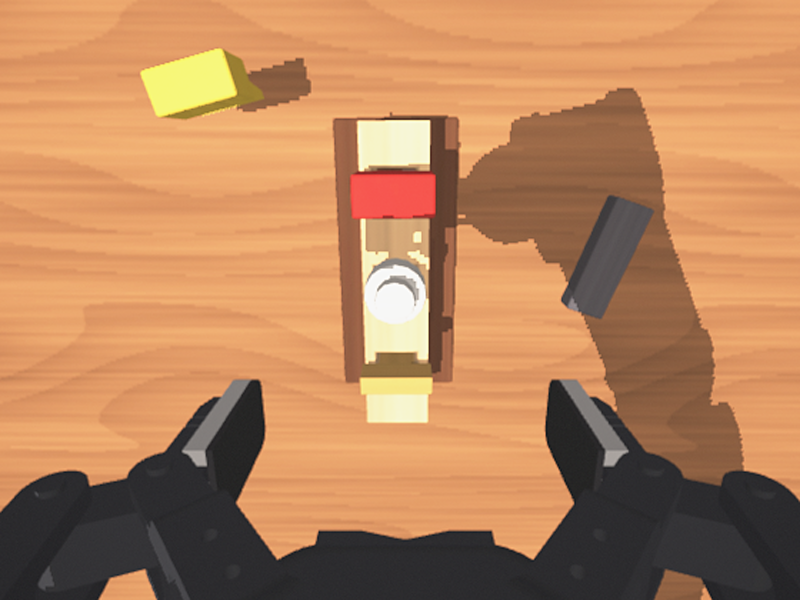

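The red head is at (351–436, 172–218), square with the image, and the rack is in line with the tool. Next I'll measure it.

```bash
python3 - <<'E'
from h import *
d=load("wrist"); im=d["color"].astype(int); r,g,b=im[:,:,0],im[:,:,1],im[:,:,2]
m=(r>90)&(g<.4*r)&(b<.4*r)
k,l,st,ce=cv2.connectedComponentsWithStats(m.astype(np.uint8)); i=1+np.argmax(st[1:,4]); m=l==i; print(st[i])
for z in(89,92): print(fitbox([(d,m*1.)],np.array([24,46,34.]),[587,170,0],z))
print(fitbox([(d,m*1.)],np.array([24,46,34.]),[587,170,0,90],None))
# pads in wrist view: expected TCP
print(proj(d,[read_state()["eef_pos"]])/.7)
E
```

```text
[ 245  120   60   33 1924]
(array([588.20318245, 170.29386998,   2.54090705]), np.float64(95.12941176470588))
(array([5.88127756e+02, 1.70152172e+02, 4.14528844e-01]), np.float64(127.66666666666666))
(array([588.2282189 , 170.26872926,   2.8417688 ,  87.81944009]), np.float64(87.54117647058823))
[[414.49234177 387.22895147]]
```

{"op": "move_arm", "data": {
  "targets": "1 2.4 -0.5 1 0 0 0; 1 2.4 -0.5 1 0 0 0; 1 0 0 3 0 0 0; 1 0 0 3 0 0 0; 1 0 0 3 0 0 0"
}}

```text
clock: 3.12
eef_pos: [588.6, 168.0, 120.4]
tool_rot: [3.14, -0.001, -0.003]
force: [0.1, 0.7, 0.3]
width: 85.4
gripper_force: 0.0
```

{"op": "move_arm", "data": {
  "targets": "1 0 0 2 0 0 0; 1 0 0 1.5 0 0 0; 1 0 0 0.8 0 0 0; 1 0 0 0 0 0 0; 1 0 0 0 0 0 0"
}}

```text
clock: 3.53
eef_pos: [588.3, 169.7, 78.6]
tool_rot: [3.141, -0.0, -0.001]
force: [1.0, -0.4, -0.0]
width: 85.2
gripper_force: 0.0
```

Position is right (588.3, 169.7, 78.6), so I'll close the fingers on the head.

{"op": "move_arm", "data": {
  "targets": "-1 0 0 0 0 0 0; -1 0 0 0 0 0 0; -1 0 0 0 0 0 0; -1 0 0 0 0 0 0; -1 0 0 0 0 0 0"
}}

```text
clock: 3.95
eef_pos: [588.6, 171.1, 79.7]
tool_rot: [-3.142, -0.002, 0.001]
force: [-0.4, -1.5, 5.3]
width: 45.2
gripper_force: 62.4
```

{"op": "move_arm", "data": {
  "targets": "-1 0 0 0 0 0 0; -1 0 0 0 0 0 0; -1 0 0 -0.3 0 0 0; -1 0 0 -0.5 0 0 0; -1 0 0 0 0 0 0"
}}

```text
clock: 4.37
eef_pos: [587.6, 171.0, 86.9]
tool_rot: [3.141, 0.0, 0.001]
force: [-1.0, -1.6, -2.5]
width: 44.8
gripper_force: 61.8
```

{"op": "move_arm", "data": {
  "targets": "-1 0 0 -1.5 0 0 0; -1 0 0 -2.5 0 0 0; -1 0 0 -3 0 0 0; -1 0 0 -3 0 0 0; -1 0 0 -2.3 0 0 0"
}}

```text
clock: 4.78
eef_pos: [588.1, 171.7, 211.5]
tool_rot: [-3.141, -0.001, 0.001]
force: [0.5, 1.1, -4.7]
width: 44.7
gripper_force: 62.3
```

{"op": "move_arm", "data": {
  "targets": "-1 0 1 0 0 0 0; -1 -0.3 2 0 0 0 0; -1 -0.3 3 0 0 0 0; -1 -0.3 3 0 0 0 0; -1 -0.3 3 0 0 0 0"
}}

```text
clock: 5.2
eef_pos: [574.5, 49.6, 207.8]
tool_rot: [3.141, 0.002, 0.002]
force: [0.5, -0.6, -3.1]
width: 45.1
gripper_force: 62.5
```

{"op": "move_arm", "data": {
  "targets": "-1 -0.3 3 0 0 0 0; -1 -0.3 3 0 0 0 0; -1 -0.3 3 0 0 0 0; -1 -0.3 3 0 0 0 0; -1 -0.3 3 0 0 0 0"
}}

```text
clock: 5.62
eef_pos: [559.4, -100.5, 207.8]
tool_rot: [-3.141, 0.002, 0.001]
force: [0.7, 0.0, -3.5]
width: 45.2
gripper_force: 62.5
```

{"op": "move_arm", "data": {
  "targets": "-1 -0.3 3 0 0 0 0; -1 -0.3 3 0 0 0 0; -1 -0.3 3 0 0 0 0; -1 0 2 0 0 0 0; -1 0 1 0 0 0 0"
}}

```text
clock: 6.03
eef_pos: [549.9, -223.4, 207.9]
tool_rot: [3.14, 0.002, -0.004]
force: [-0.8, -0.5, -4.3]
width: 45.0
gripper_force: 62.5
```

{"op": "move_arm", "data": {
  "targets": "-1 0 1 0 0 0 0; -1 0 0 0 0 0 -3.5; -1 0 0 0 0 0 0; -1 0 0 0 0 0 0; -1 0 0 0 0 0 0"
}}

```text
clock: 6.45
eef_pos: [552.3, -227.1, 209.0]
tool_rot: [-3.14, 0.0, 0.063]
force: [-1.5, -1.0, -4.2]
width: 45.1
gripper_force: 62.5
```

```bash
python3 - <<'E'
from h import *
d=get("wrist"); 
s=read_state(); print(s["eef_pos"],s["tool_rot"],s["width"],s["force"])
t=get("scene")
a=cv2.resize(d["color"][0:420,80:400+80,::-1],(400,420)); 
u,v=proj(t,[s["eef_pos"]])[0].astype(int); print(u,v)
c=t["color"][max(v-60,0):v+80,u-67:u+67,::-1]; c=cv2.resize(c,(400,420),interpolation=cv2.INTER_CUBIC)
cv2.imwrite("pics/w3.png",np.hstack([a,c])); print(proj(d,[[551.5,-229,70]])-[80,0])
E
```

```text
[ 552.31710065 -227.36935645  209.09544796] [-3.14068212e+00  2.10230104e-04  6.27883888e-02] 45.38275518153707 [-0.67212108 -0.90735749 -3.52950588]
178 253
[[206.64134115 194.21739041]]
```

View pics/w3.png

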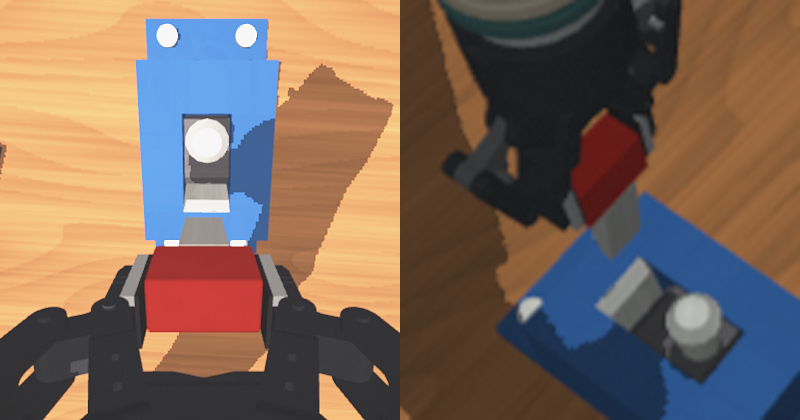

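The key hangs upright in the grip. The blade lines up with the slot, and the outer chamfer edge runs (183–230, 212) in the left panel.

```bash
python3 - <<'E'
from h import *
d=load("wrist"); s=read_state()
a,b=atz(d,(263,212),70),atz(d,(310,212),70); print(a,b)
for p,q in (((262,114),(263,212)),((310,114),(310,212)),((216,60),(226,241)),((359,60),(348,200))): print(atz(d,p,70),atz(d,q,70))
print("post",atz(d,(287,141),115))
# head in the hand
im=d["color"].astype(int); r,g,bb=im[:,:,0],im[:,:,1],im[:,:,2]
m=(r>70)&(g<.4*r)&(bb<.4*r); k,l,st,ce=cv2.connectedComponentsWithStats(m.astype(np.uint8)); i=1+np.argmax(st[1:,4]); print(st[i])
e=s["eef_pos"]; print(fitbox([(d,(l==i)*1.)],np.array([24,46,34.]),[e[0],e[1],6,e[2]+11],None))
E
```

```text
[ 534.0651526  -209.40052671   70.        ] [ 536.67560976 -250.48272768   70.        ]
[ 616.92680363 -204.83801403   70.        ] [ 534.0651526  -209.40052671   70.        ]
[ 619.35686356 -243.30479172   70.        ] [ 536.67560976 -250.48272768   70.        ]
[ 654.75701314 -167.79665829   70.        ] [ 504.44816431 -177.40336333   70.        ]
[ 661.65969635 -277.37252631   70.        ] [ 549.68225427 -282.37433838   70.        ]
post [ 602.00951261 -225.52060388  115.        ]
[ 224  247  119   85 9555]
(array([ 548.90868522, -226.38191831,    6.41777694,  215.19626398]), np.float64(328.18039215686275))
```

{"op": "move_arm", "data": {
  "targets": "-1 0 0.15 1 0 0 0; -1 0 0 2 0 0 0; -1 0 0 2 0 0 0; -1 0 0 1.3 0 0 0; -1 0 0 0 0 0 0"
}}

```text
clock: 6.97
eef_pos: [549.9, -229.0, 142.8]
tool_rot: [-3.139, 0.006, 0.062]
force: [-0.2, -0.5, -3.8]
width: 45.1
gripper_force: 62.2
```

{"op": "move_arm", "data": {
  "targets": "-1 0 0 0.5 0 0 0; -1 0 0 0.5 0 0 0; -1 0 0 0.5 0 0 0; -1 0 0 0.5 0 0 0; -1 0 0 0 0 0 0"
}}

```text
clock: 7.38
eef_pos: [551.8, -230.0, 125.6]
tool_rot: [-3.141, 0.001, 0.062]
force: [-0.5, -0.2, -3.4]
width: 45.3
gripper_force: 62.3
```

{"op": "move_arm", "data": {
  "targets": "-1 0 0 0.4 0 0 0; -1 0 0 0.4 0 0 0; -1 0 0 0.2 0 0 0; -1 0 0 0 0 0 0; -1 0 0 0 0 0 0"
}}

```text
clock: 7.8
eef_pos: [552.2, -230.2, 116.2]
tool_rot: [-3.142, 0.0, 0.062]
force: [0.4, 0.4, -3.7]
width: 45.0
gripper_force: 62.3
```

{"op": "move_arm", "data": {
  "targets": "-1 0 0 0.3 0 0 0; -1 0 0 0.3 0 0 0; -1 0 0 0.3 0 0 0; -1 0 0 0 0 0 0; -1 0 0 0 0 0 0"
}}

```text
clock: 8.22
eef_pos: [552.0, -230.2, 107.0]
tool_rot: [-3.141, 0.001, 0.062]
force: [0.2, -0.4, -3.4]
width: 45.1
gripper_force: 62.3
```

{"op": "move_arm", "data": {
  "targets": "-1 0 0 0.2 0 0 0; -1 0 0 0.2 0 0 0; -1 0 0 0 0 0 0; -1 0 0 0 0 0 0"
}}

```text
clock: 8.55
eef_pos: [552.1, -230.2, 103.2]
tool_rot: [-3.141, 0.0, 0.062]
force: [0.0, 0.2, -2.3]
width: 44.9
gripper_force: 62.3
```

{"op": "move_arm", "data": {
  "targets": "-1 0 0 0.15 0 0 0; -1 0 0 0.15 0 0 0; -1 0 0 0 0 0 0"
}}

```text
clock: 8.8
eef_pos: [551.8, -230.2, 100.0]
tool_rot: [-3.141, 0.001, 0.062]
force: [-1.0, -0.1, -4.8]
width: 45.3
gripper_force: 62.4
```

{"op": "move_arm", "data": {
  "targets": "-1 0 0 0.15 0 0 0; -1 0 0 0.15 0 0 0; -1 0 0 0 0 0 0"
}}

```text
clock: 9.05
eef_pos: [551.5, -230.3, 97.0]
tool_rot: [-3.141, 0.001, 0.062]
force: [-2.9, -0.5, -2.7]
width: 44.7
gripper_force: 62.5
```

The stake side is starting to push back (−x force), so I'll ease 1 mm towards −x and continue down.

{"op": "move_arm", "data": {
  "targets": "-1 -0.1 0 0.1 0 0 0; -1 0 0 0.1 0 0 0; -1 0 0 0 0 0 0; -1 0 0 0 0 0 0"
}}

```text
clock: 9.38
eef_pos: [551.5, -230.5, 96.1]
tool_rot: [3.141, -0.001, 0.062]
force: [-4.2, 0.1, 5.8]
width: 45.2
gripper_force: 63.4
```

{"op": "move_arm", "data": {
  "targets": "-1 0 0 0.1 0 0 0; -1 0 0 0.1 0 0 0; -1 0 0 0 0 0 0; -1 0 0 0 0 0 0"
}}

```text
clock: 9.72
eef_pos: [551.7, -230.6, 94.1]
tool_rot: [3.141, -0.001, 0.062]
force: [-3.3, 0.1, 4.4]
width: 44.9
gripper_force: 63.5
```

Contact was at about z 96–97. Now I'll drive it down, still gripped.

{"op": "move_arm", "data": {
  "targets": "-1 0 0 0.15 0 0 0; -1 0 0 0.15 0 0 0; -1 0 0 0 0 0 0; -1 0 0 0 0 0 0"
}}

```text
clock: 10.05
eef_pos: [552.1, -230.8, 91.2]
tool_rot: [3.141, -0.002, 0.062]
force: [-3.0, 0.6, 6.2]
width: 45.0
gripper_force: 63.5
```

{"op": "move_arm", "data": {
  "targets": "-1 0 0 0.15 0 0 0; -1 0 0 0.15 0 0 0; -1 0 0 0 0 0 0; -1 0 0 0 0 0 0"
}}

```text
clock: 10.38
eef_pos: [552.5, -230.8, 88.2]
tool_rot: [3.14, -0.003, 0.062]
force: [-1.5, -0.7, 5.7]
width: 45.1
gripper_force: 63.6
```

```bash
python3 - <<'E'
from h import *
d=get("wrist"); t=get("scene")
s=read_state(); print(s["eef_pos"],s["width"],s["force"])
u,v=proj(t,[s["eef_pos"]])[0].astype(int)
c=cv2.resize(t["color"][v-60:v+80,u-60:u+74,::-1],(400,420),interpolation=cv2.INTER_CUBIC)
cv2.imwrite("pics/w4.png",np.hstack([d["color"][:,80:480,::-1],c]))
E
```

```text
[ 552.49238581 -230.80412261   88.1873391 ] 45.54664442105394 [-1.61273648  0.6455096   5.37190785]
```

View pics/w4.png

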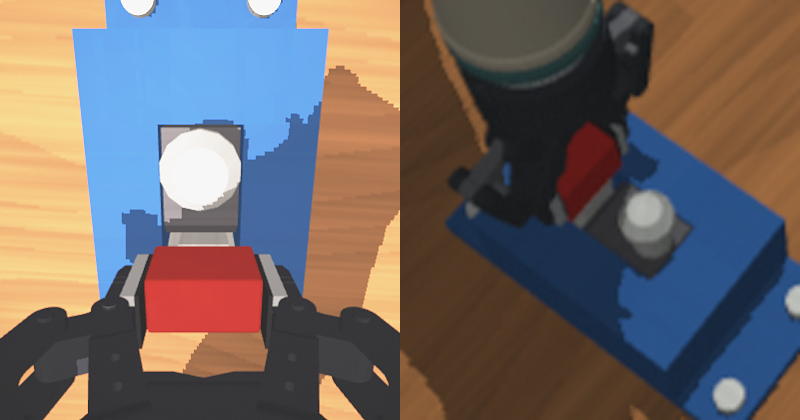

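The head sits at the same place in the hand as before (rows 247–331), so it hasn't slipped, and the blade is in the gap. I'll keep driving.

{"op": "move_arm", "data": {
  "targets": "-1 0 0 0.15 0 0 0; -1 0 0 0.15 0 0 0; -1 0 0 0 0 0 0; -1 0 0 0 0 0 0"
}}

```text
clock: 10.82
eef_pos: [552.9, -230.9, 85.3]
tool_rot: [3.14, -0.004, 0.062]
force: [-1.4, -0.0, 5.1]
width: 44.8
gripper_force: 63.7
```

{"op": "move_arm", "data": {
  "targets": "-1 0 0 0.1 0 0 0; -1 0 0 0.1 0 0 0; -1 0 0 0 0 0 0; -1 0 0 0 0 0 0"
}}

```text
clock: 11.15
eef_pos: [553.2, -230.9, 83.5]
tool_rot: [3.14, -0.004, 0.062]
force: [0.6, -1.0, 6.0]
width: 45.3
gripper_force: 63.7
```

{"op": "move_arm", "data": {
  "targets": "-1 0 0 0.1 0 0 0; -1 0 0 0.1 0 0 0; -1 0 0 0 0 0 0; -1 0 0 0 0 0 0"
}}

```text
clock: 11.48
eef_pos: [553.3, -230.9, 82.6]
tool_rot: [3.14, -0.005, 0.062]
force: [-2.9, 1.4, 14.8]
width: 45.4
gripper_force: 64.6
```

{"op": "move_arm", "data": {
  "targets": "-1 0 0 0.1 0 0 0; -1 0 0 0 0 0 0; -1 0 0 0 0 0 0; -1 0 0 0 0 0 0"
}}

```text
clock: 11.82
eef_pos: [553.3, -230.9, 82.5]
tool_rot: [3.14, -0.005, 0.062]
force: [-4.4, 2.0, 21.7]
width: 45.3
gripper_force: 65.5
```

It has stopped at z 82.5 with force rising, which matches "tight" at about 25 mm above the mouth. One firm push to confirm.

{"op": "move_arm", "data": {
  "targets": "-1 0 0 0.15 0 0 0; -1 0 0 0.1 0 0 0; -1 0 0 0 0 0 0; -1 0 0 0 0 0 0; -1 0 0 0 0 0 0"
}}

```text
clock: 12.23
eef_pos: [553.4, -230.9, 82.4]
tool_rot: [3.14, -0.006, 0.062]
force: [-9.1, 2.7, 39.3]
width: 44.9
gripper_force: 67.7
```

Solid: 39 N with no movement. I'll relax the command, open the fingers and retreat straight up.

{"op": "move_arm", "data": {
  "targets": "-1 0 0 -0.25 0 0 0; -1 0 0 -0.2 0 0 0; -1 0 0 0 0 0 0; 1 0 0 0 0 0 0; 1 0 0 0 0 0 0"
}}

```text
clock: 12.65
eef_pos: [551.3, -230.0, 80.8]
tool_rot: [-3.141, 0.0, 0.062]
force: [-0.7, -0.7, -0.8]
width: 68.1
gripper_force: 0.0
```

{"op": "move_arm", "data": {
  "targets": "1 0 0 0 0 0 0; 1 0 0 0 0 0 0; 1 0 0 0 0 0 0; 1 0 0 0 0 0 0; 1 0 0 0 0 0 0"
}}

```text
clock: 13.07
eef_pos: [551.2, -230.3, 81.2]
tool_rot: [-3.141, 0.0, 0.062]
force: [0.0, -1.1, -0.5]
width: 85.5
gripper_force: 0.0
```

{"op": "move_arm", "data": {
  "targets": "1 0 0 -1 0 0 0; 1 0 0 -2 0 0 0; 1 0 0 -3 0 0 0; 1 0 0 -3 0 0 0; 1 0 0 -3 0 0 0"
}}

```text
clock: 13.48
eef_pos: [551.0, -230.3, 203.3]
tool_rot: [3.142, -0.0, 0.062]
force: [1.0, -0.4, 0.6]
width: 85.4
gripper_force: 0.0
```

{"op": "move_arm", "data": {
  "targets": "1 -2 0 -2 0 0 0; 1 -3 0 0 0 0 0; 1 -2 0 0 0 0 0; 1 0 0 0 0 0 0; 1 0 0 0 0 0 0"
}}

```text
clock: 13.9
eef_pos: [480.7, -235.0, 222.5]
tool_rot: [3.141, -0.001, 0.06]
force: [0.4, 0.2, -0.1]
width: 85.4
gripper_force: 0.0
```

```bash
python3 - <<'E'
from h import *
d=get("wrist"); t=get("scene")
s=read_state(); print(s["eef_pos"],s["width"],s["force"])
c=cv2.resize(t["color"][245:375,140:264,::-1],(400,420),interpolation=cv2.INTER_CUBIC)
cv2.imwrite("pics/w5.png",np.hstack([d["color"][:,80:480,::-1],c]))
im=d["color"].astype(int); r,g,bb=im[:,:,0],im[:,:,1],im[:,:,2]
m=(r>70)&(g<.4*r)&(bb<.4*r); k,l,st,ce=cv2.connectedComponentsWithStats(m.astype(np.uint8)); i=1+np.argmax(st[1:,4]); print(st[i])
print(fitbox([(d,(l==i)*1.)],np.array([24,46,34.]),[553,-230,6,95],None))
E
```

```text
[ 482.45266363 -234.56042498  221.93999577] 85.29448323274607 [-0.56546869  0.33543157 -0.55604583]
[ 252   89   64   34 2125]
(array([ 553.43779125, -229.81858116,    6.11520244,   88.01247123]), np.float64(30.490196078431374))
```

View pics/w5.png

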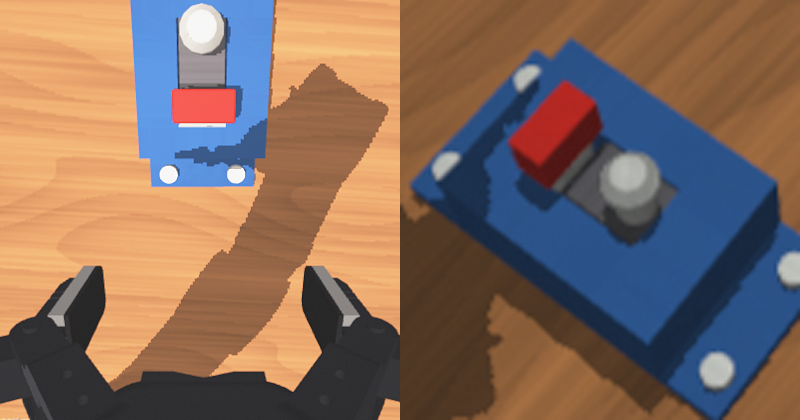

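The key stands upright in the gap, its head square with the holder at left panel (172–236, 89–125). The stake is against the far end of its slot and the robot is clear, so I'll hand in the job.

```bash
python3 -c "
from cell import order; print(order.finish_job())"
```

```text
the job is handed in; nothing more can be done
None
```

The red-headed key stands upright in the gap, driven until it held still under about 39 N, so I take the stake to be tight against its far wall; I handed the job in at about 14 s with the robot clear.

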